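# Size a plunger rod on the hole gauge

### The arm

A 6-joint arm with a two-finger parallel gripper is mounted at the origin on the work surface. World frame = base frame: x ahead of the robot, y to its left, z up, the work surface at z = 0. Lengths are in m, angles in rad, forces in N, time in s.
With the tool pointing down it reaches from about 0.375 to 0.925 m from the base axis. Payload 5.7 kg.
Tool frame: the origin (TCP) lies midway between the tips of the shut fingers; the grasp point (between the pads) lies 19 mm behind it; x points along the fingers, y is the direction in which the jaws open and shut, and the axes are right-handed (so a half turn about x gives the same grasp; the last joint's range is limited). The gripper opens to 88 mm and grips with 3 to 60 N. Pads are 20 mm wide; open, the fingers measure 115 mm over their backs; the gripper's body (75 mm by 178 mm) begins 61 mm behind the grasp point.
Start: joints at [1.055, 0.359, 1.51, -0, 1.272, -0.115], TCP at [0.234, 0.552, 0.223] pointing down, gripper open.
Joint ranges: [-2.97, 2.97], [-1.01, 2.36], [0.21, 2.38], [-0.96, 4.11], [0.2, 2.71], [-2.98, 2.98]. Speed limits (rad/s): [2.39, 2.39, 3.14, 3.14, 3.14, 3.14].

### API

Orientations are given as [roll, pitch, yaw] about the fixed x, y, z axes, in that order (R = Rz(yaw) Ry(pitch) Rx(roll)).
In Python, from station import env gives the robot as it stands. The module is installed in compiled form; this text tells all that it offers.
- The arm moves only by the shell command python3 -m inch 'ROWS' [OPENING] [FORCE]. ROWS is JSON, a list that holds one entry, the list of rows, each a list of 6 numbers: the shift along the tool's x, y, z in cm, then the turn, a rotation vector about the tool's x, y, z in rad. A call has 1 to 12 rows; each row is the pose to reach, as a shift and turn from the pose commanded when the call began, along the tool's axes at that moment; what a row does not reach only later rows make up. A row lasts 1/12 s, in which the tool goes at most 41.7 mm and 7.16 degrees, less where a joint would pass 70% of its speed; a pose out of reach is approached as far as the arm can. A call with a gripper value outside its range is refused whole. OPENING is the closure, from -1 (fully open) to 1 (shut), set as the call begins (- or left out, the last holds). The fingers move at their own pace and stop on an object; FORCE is the grip in N (left out, the last holds). Time passes only in rows, so rows that repeat a pose let the fingers close. It gives the time, the measured TCP pose, the force and the opening at its end, in the units of the state.
- env.sense(): the state, without advancing time (a new reading comes with each control period).
- env.camera(name): name is "side" or "top" or "wrist"; returns a dict with "img" (384x512x3 uint8, red, green, blue), "camera_matrix" (3x3 intrinsics, pixels), "origin" and "rotation" of the camera in the world. Camera axes: x right, y down, z forward; pixel columns grow to the right and rows downward; lengths in m; the calibration is good to about 2 mm. A picture is of the moment at which its call begins. There is no depth.
- env.finish_job(): hands the job in, once; it reports no verdict.
Trained networks look in the newest picture that a camera, given by its name, has taken for a name from the list of things; names that differ only in an ending like _2 or _b are one class to them, and where a whole thing is asked for, a point or a joint stands for the part that bears it (a point fixed in the world has none). Each returns a list of dicts, best first, with "conf" (0 to 1); they miss things now and then, are a little off and sometimes report something else, mostly with a low value. They report only what shows in the picture. A call takes as long as a camera call.
- env.boxes_of(camera, query): "point" ([column, row] in pixels, amid what is visible of it).
The state is a dict: "time_s": time; "qpos": joint angles; "qvel": joint speeds; "joint_efforts": joint torques, N m; "eef_pos": TCP position; "ee_rot": TCP orientation; "ft_force": force on the tool from outside, world axes, zero at the start; "torque": the same for the moment, N m; "width": opening from 0.0 (shut) to 1.0 (fully open).
Only numpy, scipy, OpenCV 4.12 (cv2) and the standard library are available. Lean on these libraries where they do the work, as an engineer would, in place of code of your own. Each camera call takes 0.05 s, during which the arm holds its last target. There are 200 camera calls.

### The job

The plunger rod hanging in the round stand has lost its size tag: find its size on the hole gauge. Starting with the smallest hole and taking them in order, press the rod's tip gently but firmly onto each hole for a moment until you come to the first one that lets it pass, and there push it fully home, handle down on the plate, and let go. Never force it, leave the other rod hanging in the square stand, and do not disturb anything else.

Things in the scene. Friction and masses are not known exactly. Their poses are not given: they have to be found in the camera images.
- rod_a_handle (a point): centre of the grey handle of one of two steel plunger rods; grip here. Handle: upright cylinder 26 mm across, 54 mm tall, alike on both; a plain shank 55 mm long below it. z runs up the rod
- rod_b_handle (a point): the same point of the other rod: centre of the grey handle of one of two steel plunger rods; grip here. Handle: upright cylinder 26 mm across, 54 mm tall, alike on both; a plain shank 55 mm long below it. z runs up the rod
- rod_a_tip (a point): centre of the lower end of that rod's shank, 82 mm below its handle's centre. The shanks are of different thickness, 14 to 20 mm, unmarked and hidden in the stands; either rod may be in either stand. The end's rim has a chamfer of 1 to 2 mm
- rod_b_tip (a point): centre of the lower end of that rod's shank, 82 mm below its handle's centre. The shanks are of different thickness, 14 to 20 mm, unmarked and hidden in the stands; either rod may be in either stand. The end's rim has a chamfer of 1 to 2 mm
- rod_a: the whole rod, 0.1 to 0.16 kg, origin at its tip. The stand's hole is wide, so it may hang 1 mm or so off the stand's axis
- rod_b: the whole rod, 0.1 to 0.16 kg, origin at its tip. The stand's hole is wide, so it may hang 1 mm or so off the stand's axis
- gauge: fixed hole gauge 70 x 140 x 80 mm high, open at its own -x side; origin under its centre. On top a steel plate with three through holes in a row along its y axis, 38 mm apart, smallest at -y, largest at +y. The plate is sprung: from 2 N it sinks 1 mm per 1.5 N, to a hard stop at 8 mm, and comes back up. Keep every push on the gauge below 30 N
- hole_small (a point): centre of the smallest (12 mm) through hole of the gauge, at the plate's top face. z up. The plate is 20 mm thick. 22 mm below this face a brass follower gives way downward at a steady 4 to 5 N and stays where pushed, so a rod that fits does not drop in but must be pushed down until its handle meets the plate, 55 mm of tip depth
- hole_middle (a point): centre of the middle (16 mm) through hole of the gauge, at the plate's top face. z up. The plate is 20 mm thick. 22 mm below this face a brass follower gives way downward at a steady 4 to 5 N and stays where pushed, so a rod that fits does not drop in but must be pushed down until its handle meets the plate, 55 mm of tip depth
- hole_large (a point): centre of the largest (20 mm) through hole of the gauge, at the plate's top face. z up. The plate is 20 mm thick. 22 mm below this face a brass follower gives way downward at a steady 4 to 5 N and stays where pushed, so a rod that fits does not drop in but must be pushed down until its handle meets the plate, 55 mm of tip depth
- round_stand_mouth (a point): centre of the mouth of the fixed round aluminium stand, 56 mm across, 75 mm high, hole 22 mm right through; the rod to be sized hangs in it, its handle resting on this face
- square_stand_mouth (a point): centre of the mouth of the fixed square aluminium stand, 60 x 60 x 75 mm high, hole 22 mm right through; the other rod hangs in it and stays there
- glue: bystander, loose: leave it where it is. White glue bottle 32 mm across, 85 mm tall, beyond the round stand; origin under its centre
- vial: bystander, loose: leave it where it is. Small amber jar 26 mm across, 45 mm tall, just behind the gauge; origin under its centre
- eraser: bystander, loose: leave it where it is. Rubber eraser 18 x 36 x 12 mm, just in front of the gauge; origin under its centre
- tape: bystander, loose: leave it where it is. Roll of clear tape lying flat, 48 mm across, 18 mm high; origin under its centre
- clipbox: bystander, loose: leave it where it is. Small cardboard box 30 x 45 x 18 mm, beyond the square stand; origin under its centre

How it is judged:
On the way, in this order (a step that is already met when the one before it is completed fails the run):
1. a rod's tip is pressed upright on the smallest hole with more than 2 N and is refused (((horizontal distance between rod_a_tip and hole_small below 0.006 m and z of rod_a_tip in the frame of hole_small between -0.005 and 0.005 m and contact force between rod_a and gauge above 2 N and angle between rod_a_tip's own z axis and vertical below 0.2 rad) or (horizontal distance between rod_b_tip and hole_small below 0.006 m and z of rod_b_tip in the frame of hole_small between -0.005 and 0.005 m and contact force between rod_b and gauge above 2 N and angle between rod_b_tip's own z axis and vertical below 0.2 rad))), for 0.1 s.
2. at the middle hole the rod is pressed likewise and refused (thick rod), or goes in more than 12 mm (thin rod) (((horizontal distance between rod_b_tip and hole_middle below 0.006 m and z of rod_b_tip in the frame of hole_middle between -0.005 and 0.005 m and contact force between rod_b and gauge above 2 N and angle between rod_b_tip's own z axis and vertical below 0.2 rad) or (horizontal distance between rod_a_tip and hole_middle below 0.006 m and z of rod_a_tip in the frame of hole_middle below -0.012 m))), for 0.1 s.
At the end, for the whole second after the job is handed in: the rod from the round stand is in the first hole that passes it (rod_a middle, rod_b largest), upright within 0.1 rad and 5 mm of the hole axis, handle within 4 mm of the plate, at rest, let go; the other rod hangs in the square stand within 8 mm of its axis and 5 mm of its height (((horizontal distance between rod_a_handle and hole_middle below 0.005 m and z of rod_a_handle in the frame of hole_middle below 0.031 m and angle between rod_a_handle's own z axis and vertical below 0.1 rad and linear speed of rod_a below 0.01 m/s and horizontal distance between rod_b_handle and square_stand_mouth below 0.008 m and z of rod_b_handle in the frame of square_stand_mouth between 0.022 and 0.032 m and contact force between rod_a and the fingers below 0.1 N) or (horizontal distance between rod_b_handle and hole_large below 0.005 m and z of rod_b_handle in the frame of hole_large below 0.031 m and angle between rod_b_handle's own z axis and vertical below 0.1 rad and linear speed of rod_b below 0.01 m/s and horizontal distance between rod_a_handle and square_stand_mouth below 0.008 m and z of rod_a_handle in the frame of square_stand_mouth between 0.022 and 0.032 m and contact force between rod_b and the fingers below 0.1 N))); the robot touches nothing.
It fails at once if the gauge is loaded with more than 30 N (contact force between gauge and anything else above 30 N).
It fails at once if a bystander is moved more than 25 mm (distance of any of glue, vial, eraser, tape, clipbox from where it was at the start of the episode above 0.025 m).
It also fails if it takes over 67 s, if anything falls off the work surface, if the arm or the gripper's body presses on something with over 40 N, if the wrist force passes 120 N, or if a joint passes its speed limit or range.

## Working session

There is one attempt and no reset: what is moved stays moved. The work goes in short steps, Python scripts to look and compute and a shell command to move; the robot and the scene stay as the last step left them, time stands still between calls to the robot, and variables do not carry over. Pictures are saved under pics/ and viewed, about 8 in all and at most 12, crops included, and the job is handed in when it is done.

```bash
mkdir -p pics; cat > h.py <<'E'
import numpy as np, cv2, json
from station import env
def save(cam,fn,crop=None,scale=1):
    c=env.camera(cam); im=c["img"][:,:,::-1]
    if crop: im=im[crop[1]:crop[3],crop[0]:crop[2]]
    if scale!=1: im=cv2.resize(im,None,fx=scale,fy=scale,interpolation=cv2.INTER_CUBIC)
    cv2.imwrite("pics/"+fn,im); return c
def ray(c,p):
    d=np.linalg.inv(c["camera_matrix"])@np.array([p[0],p[1],1.]); return np.array(c["origin"]),np.array(c["rotation"])@d
def atz(c,p,z):
    o,d=ray(c,p); return o+d*(z-o[2])/d[2]
def proj(c,P):
    q=np.array(c["rotation"]).T@(np.array(P)-np.array(c["origin"])); q=np.array(c["camera_matrix"])@q; return q[:2]/q[2]
E
python3 - <<'E'
from h import *
s=env.sense(); print({k:np.round(v,4).tolist() for k,v in s.items()})
Z={"rod_a_handle":.102,"gauge":.04,"hole_small":.08,"hole_middle":.08,"hole_large":.08,"round_stand_mouth":.075,"square_stand_mouth":.075,"glue":.042,"vial":.022,"eraser":.006,"tape":.009,"clipbox":.009}
ims=[]
for cam in ["top","side"]:
    c=save(cam,cam+"0.png"); ims.append(c["img"])
    print(cam,np.round(c["origin"],3),np.round(c["camera_matrix"][0],1))
    for n in Z:
        for r in env.boxes_of(cam,n)[:3]:
            print(n,np.round(r["point"]),round(r["conf"],2),np.round(atz(c,r["point"],Z[n]),3) )
E
```

```text
{'time_s': 0.0, 'qpos': [1.0549, 0.3595, 1.5114, 0.0, 1.2725, -0.1151], 'qvel': [0.0016, 0.0008, 0.0008, 0.0003, 0.0001, 0.0009], 'joint_efforts': [-0.0023, -51.5367, -27.0721, 0.0672, 0.035, -0.0001], 'eef_pos': [0.2337, 0.5518, 0.2218], 'ee_rot': [-1.6931, 1.5689, -2.0939], 'ft_force': [0.6708, 0.4321, 0.8812], 'torque': [0.0345, 0.019, -0.0352], 'width': 1.0005}
top [ 0.535 -0.005  1.003] [479.7   0.  253.6]Traceback (most recent call last):
  File "<stdin>", line 10, in <module>
  File "h.py", line 11, in atz
    o,d=ray(c,p); return o+d*(z-o[2])/d[2]
                                      ~^^^
IndexError: invalid index to scalar variable.
```

View pics/top0.png

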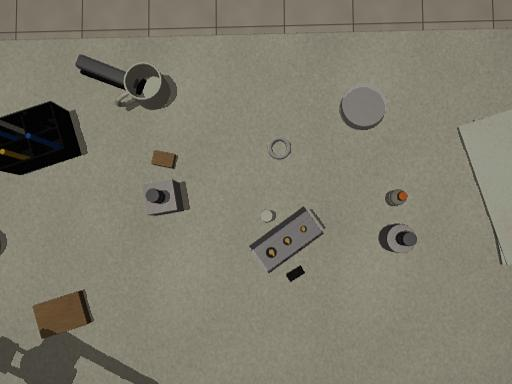

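The top view shows the gauge at about (287,240), with the large hole at (271,252), the middle at (287,240) and the small at (303,229). The round stand and its rod are at (402,239), the square stand at (160,197), the eraser at (295,273), the vial at (267,216) and the glue at (398,197). The script failed because "rotation" is evidently a 3-vector, so I'll convert it.

```bash
python3 - <<'E'
s=open('h.py').read()
s=s.replace('from station import env\n','from station import env\nfrom scipy.spatial.transform import Rotation as Ro\ndef RM(c):\n    r=np.array(c["rotation"]); return r if r.shape==(3,3) else Ro.from_euler("xyz",r).as_matrix()\n').replace('np.array(c["rotation"])@','RM(c)@').replace('np.array(c["rotation"]).T','RM(c).T')
open('h.py','w').write(s)
E
python3 - <<'E'
from h import *
Z={"rod_a_handle":.102,"gauge":.04,"hole_small":.08,"hole_middle":.08,"hole_large":.08,"round_stand_mouth":.075,"square_stand_mouth":.075,"glue":.042,"vial":.022,"eraser":.006,"tape":.009,"clipbox":.009}
for cam in ["top","side"]:
    c=save(cam,cam+"0.png")
    print(cam,np.round(c["origin"],3),c["rotation"],np.round(c["camera_matrix"][0],1))
    for n in Z:
        for r in env.boxes_of(cam,n)[:3]:
            print(n,np.round(r["point"],1),round(r["conf"],2),np.round(atz(c,r["point"],Z[n]),3) )
E
```

```text
top [ 0.535 -0.005  1.003] [-3.0803644   0.03863245 -1.58030821] [479.7   0.  253.6]
rod_a_handle [156.7 193.8] 0.58 [0.6   0.213 0.102]
gauge [286.  239.7] 0.58 [ 0.509 -0.032  0.04 ]
hole_small [286.8 231.9] 0.76 [ 0.525 -0.033  0.08 ]
hole_middle [290.5 239.6] 0.62 [ 0.511 -0.04   0.08 ]
hole_middle [155.  194.3] 0.38 [0.601 0.222 0.08 ]
hole_large [287.4 238.4] 0.8 [ 0.513 -0.034  0.08 ]
round_stand_mouth [391.7 237.4] 0.67 [ 0.513 -0.233  0.075]
square_stand_mouth [164.9 200.5] 0.91 [0.589 0.204 0.075]
glue [394.7 199. ] 0.53 [ 0.588 -0.249  0.042]
vial [265.6 216.1] 0.44 [0.557 0.008 0.022]
eraser [294.1 273.3] 0.43 [ 0.439 -0.049  0.006]
eraser [286.  237.8] 0.29 [ 0.512 -0.033  0.006]
tape [283.1 138.8] 0.61 [ 0.719 -0.03   0.009]
tape [285.5 239.5] 0.57 [ 0.509 -0.032  0.009]
clipbox [158.7 193.9] 0.68 [0.606 0.232 0.009]
clipbox [165.  159.8] 0.54 [0.678 0.219 0.009]
side [0.409 0.715 0.557] [-2.13413814  0.0133665  -2.90289655] [410.2   0.  255.9]
rod_a_handle [221.1 240.2] 0.85 [0.601 0.204 0.102]
rod_a_handle [268.2 213.6] 0.22 [0.539 0.112 0.102]
gauge [295.8 201.3] 0.87 [ 0.506 -0.028  0.04 ]
gauge [308.7 133. ] 0.32 [ 0.524 -0.382  0.04 ]
hole_small [292.8 189. ] 0.61 [ 0.512 -0.014  0.08 ]
hole_middle [295.6 187.2] 0.83 [ 0.508 -0.023  0.08 ]
hole_large [289.6 187.3] 0.7 [ 0.52  -0.019  0.08 ]
round_stand_mouth [304.  156.8] 0.59 [ 0.51  -0.171  0.075]
square_stand_mouth [223.6 275.9] 0.88 [0.581 0.259 0.075]
square_stand_mouth [293.7 188.8] 0.72 [ 0.512 -0.023  0.075]
glue [277.1 152.4] 0.54 [ 0.591 -0.241  0.042]
vial [267.3 215.5] 0.74 [0.562 0.014 0.022]
vial [276.5 151.5] 0.42 [ 0.6   -0.283  0.022]
eraser [324.  215.4] 0.47 [ 0.443 -0.035  0.006]
tape [212.1 202.9] 0.5 [ 0.702 -0.023  0.009]
clipbox [179.  278.7] 0.91 [0.682 0.221 0.009]
clipbox [221.3 275.1] 0.25 [0.609 0.195 0.009]
```

View pics/side0.png

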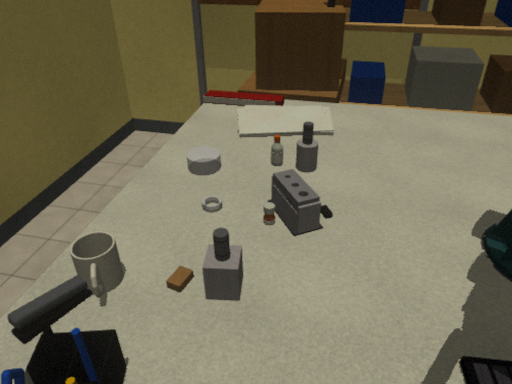

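The side view shows the round stand at (307,155) with its rod handle at (308,132), the gauge top at (296,186) and the square stand at (223,270). Next I'll segment for precise values in the top view.

```bash
python3 - <<'E'
from h import *
c=env.camera("top")
for n,p,z in [("hL",(271,252.5),.08),("hM",(287.2,240.5),.08),("hS",(303.5,229),.08),("rodtop",(410,239),.129),("standtop",(401,238.5),.075)]:
    print(n,np.round(atz(c,p,z),4))
im=c["img"][:,:,::-1]
a=cv2.resize(im[195:285,235:335],None,fx=6,fy=6,interpolation=cv2.INTER_CUBIC)
b=cv2.resize(im[205:270,375:430],None,fx=6,fy=6,interpolation=cv2.INTER_CUBIC)
b=cv2.resize(b,(200,236)) 
out=np.zeros((540,800,3),np.uint8); out[:540,:600]=a; out[:236,600:]=b; cv2.imwrite("pics/tcrop.png",out)
w=save("wrist","w0.png"); print(np.round(w["origin"],3),np.round(w["rotation"],3),w["camera_matrix"][0,0])
s=env.sense(); R=Ro.from_euler("xyz",s["ee_rot"]).as_matrix(); print(np.round(R,3)); print("cam in tool",np.round(R.T@(np.array(w["origin"])-s["eef_pos"]),4), np.round(R.T@RM(w),3))
E
```

```text
hL [ 0.4863 -0.002   0.08  ]
hM [ 0.5089 -0.0333  0.08  ]
hS [ 0.5305 -0.0647  0.08  ]
rodtop [ 0.5111 -0.2517  0.129 ]
standtop [ 0.5107 -0.25    0.075 ]
[0.174 0.578 0.384] [2.899 0.    1.17 ] 274.0444202262618
[[-0.     0.39   0.921]
 [-0.     0.921 -0.39 ]
 [-1.    -0.     0.   ]]
cam in tool [-1.612e-01  1.000e-04 -6.530e-02] [[ 0.    -0.24   0.971]
 [ 1.    -0.    -0.   ]
 [ 0.     0.971  0.24 ]]
```

View pics/tcrop.png

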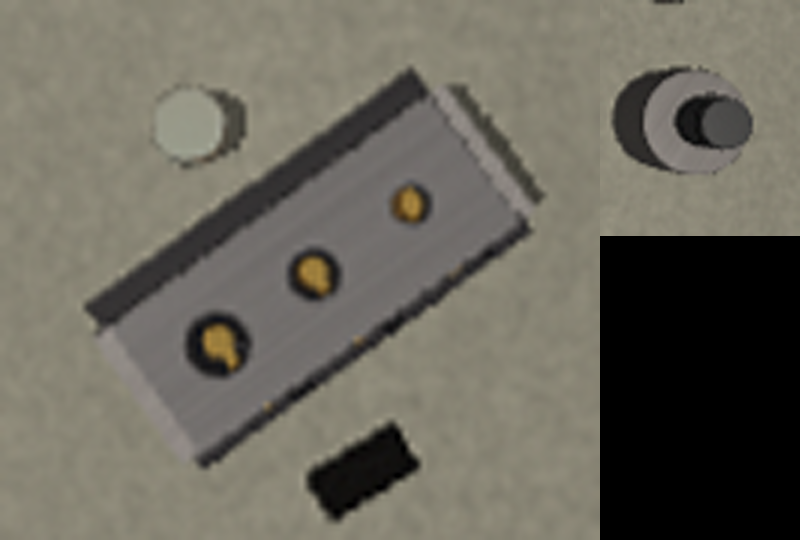

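The crop puts the holes at source pixels L (270.9,251.9), M (286.9,240.3) and S (302.9,228.6). Their spacing works out at 76.7 mm against 76, so it fits. The handle top is at (409.6,238.2). Moving over the rod now.

```bash
python3 -m inch '[[[0,-31.6,28.4,0,0,0],[0,-31.6,28.4,0,0,0],[0,-31.6,28.4,0,0,0],[0,-31.6,28.4,0,0,0],[0,-31.6,28.4,0,0,0],[0,-31.6,28.4,0,0,0],[0,-31.6,28.4,0,0,0],[0,-31.6,28.4,0,0,0],[0,-31.6,28.4,0,0,0],[0,-31.6,28.4,0,0,0],[0,-31.6,28.4,0,0,0],[0,-31.6,28.4,0,0,0]]]' -1
python3 -m inch '[[[1,-31.6,28.4,0,0,0],[1,-31.6,28.4,0,0,0],[1,-31.6,28.4,0,0,0],[1,-31.6,28.4,0,0,0],[1,-31.6,28.4,0,0,0],[1,-31.6,28.4,0,0,0],[1,-31.6,28.4,0,0,0],[1,-31.6,28.4,0,0,0],[1,-31.6,28.4,0,0,0],[1,-31.6,28.4,0,0,0],[1,-31.6,28.4,0,0,0],[1,-31.6,28.4,0,0,0]]]' -1
python3 - <<'E'
from h import *
s=env.sense(); print({k:np.round(s[k],4).tolist() for k in ["qpos","eef_pos","ee_rot","ft_force"]})
c=save("wrist","w1.png")
for n in ["rod_a_handle","round_stand_mouth","glue"]:
    print(n,[(np.round(r["point"],1),round(r["conf"],2)) for r in env.boxes_of("wrist",n)[:2]])
R=Ro.from_euler("xyz",s["ee_rot"]).as_matrix()
print("pred handle top",proj(c,[.511,-.252,.129]), "cam in tool",R.T@(np.array(c["origin"])-s["eef_pos"]))
print("tool axes",np.round(R,3))
E
```

```text
time_s: 2.5
eef_pos: [0.3733, 0.1485, 0.2229]
ee_rot: [0.051, 1.57, -0.354]
ft_force: [-0.1, 0.5, -0.1]
width: 0.999
time_s: 3.5
eef_pos: [0.5124, -0.2521, 0.2122]
ee_rot: [0.273, 1.57, -0.129]
ft_force: [0.6, 0.1, -0.6]
width: 1.001
{'qpos': [-0.5784, 0.3268, 1.5877, 0.0003, 1.2266, -1.747], 'eef_pos': [0.5124, -0.2521, 0.2122], 'ee_rot': [0.273, 1.5702, -0.1292], 'ft_force': [0.6448, 0.0883, -0.637]}
rod_a_handle []
round_stand_mouth [(array([255.5, 172.3]), 0.87)]
glue [(array([276.9, 235.4]), 0.79)]
pred handle top [255.06099499 197.00824518] cam in tool [-1.61133492e-01  1.36973430e-04 -6.53067293e-02]
tool axes [[ 0.001  0.391  0.92 ]
 [-0.     0.92  -0.391]
 [-1.     0.     0.001]]
```

View pics/w1.png

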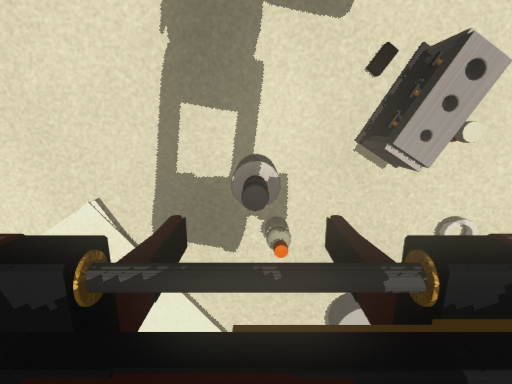

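The wrist view shows the handle top at (255,195), against (255,197) predicted. The holes are at (475,69), (450,103) and (426,135). The glue is clear of the finger path. Descending and gripping.

```bash
python3 - <<'E'
from h import *
c=env.camera("wrist")
for p in [(475,69),(450,103),(426,135)]: print(np.round(atz(c,p,.08),4))
E
python3 -m inch '[[[4,0,-0.25,0,0,0],[8,0,-0.25,0,0,0],[11,0,-0.25,0,0,0],[12.9,0,-0.25,0,0,0],[12.9,0,-0.25,0,0,0],[12.9,0,-0.25,0,0,0]]]' -1
python3 -m inch '[[[0,0,0,0,0,0],[0,0,0,0,0,0],[0,0,0,0,0,0],[0,0,0,0,0,0],[0,0,0,0,0,0],[0,0,0,0,0,0],[0,0,0,0,0,0],[0,0,0,0,0,0]]]' 1 45
```

```text
[ 0.4842 -0.0008  0.08  ]
[ 0.5063 -0.0312  0.08  ]
[ 0.5281 -0.0618  0.08  ]
time_s: 4.25
eef_pos: [0.5074, -0.2485, 0.0834]
ee_rot: [2.948, 1.568, 2.548]
ft_force: [0.5, -0.2, 0.4]
width: 1.001
time_s: 4.92
eef_pos: [0.5082, -0.2502, 0.0838]
ee_rot: [-1.015, 1.571, -1.416]
ft_force: [0.1, 0.5, 0.0]
width: 0.43
```

```bash

python3 -m inch '[[[0,0,0,0,0,0],[0,0,0,0,0,0],[0,0,0,0,0,0],[0,0,0,0,0,0],[0,0,0,0,0,0],[0,0,0,0,0,0]]]' 1 45
python3 -m inch '[[[-4,0,0,0,0,0],[-8,0,0,0,0,0],[-11,0,0,0,0,0],[-11,0,0,0,0,0],[-11,0,0,0,0,0],[-11,0,0,0,0,0]]]'
python3 - <<'E'
from h import *
s=env.sense(); print({k:np.round(s[k],4).tolist() for k in ["time_s","eef_pos","ee_rot","ft_force","width"]})
c=env.camera("side"); 
cen=proj(c,np.array(s["eef_pos"])-[0,0,.01]); print(cen)
x,y=int(cen[0]),int(cen[1])
a=cv2.resize(c["img"][y-40:y+50,x-50:x+50,::-1],None,fx=5,fy=5,interpolation=cv2.INTER_CUBIC)
w=env.camera("wrist")["img"][150:384,120:392,::-1]
out=np.zeros((450,800,3),np.uint8); out[:450,:500]=a; out[:234,500:772]=w; cv2.imwrite("pics/s2.png",out)
E
```

```text
time_s: 5.42
eef_pos: [0.5081, -0.2502, 0.0836]
ee_rot: [-1.981, 1.571, -2.382]
ft_force: [-0.4, -0.2, -0.2]
width: 0.29
time_s: 5.92
eef_pos: [0.5075, -0.2496, 0.1929]
ee_rot: [2.981, 1.57, 2.581]
ft_force: [0.1, -0.2, -0.6]
width: 0.288
{'time_s': 5.9167, 'eef_pos': [0.5075, -0.2496, 0.1929], 'ee_rot': [2.9813, 1.5695, 2.5805], 'ft_force': [0.0573, -0.1529, -0.554], 'width': 0.2883}
[311.71099079 103.39690223]
```

View pics/s2.png

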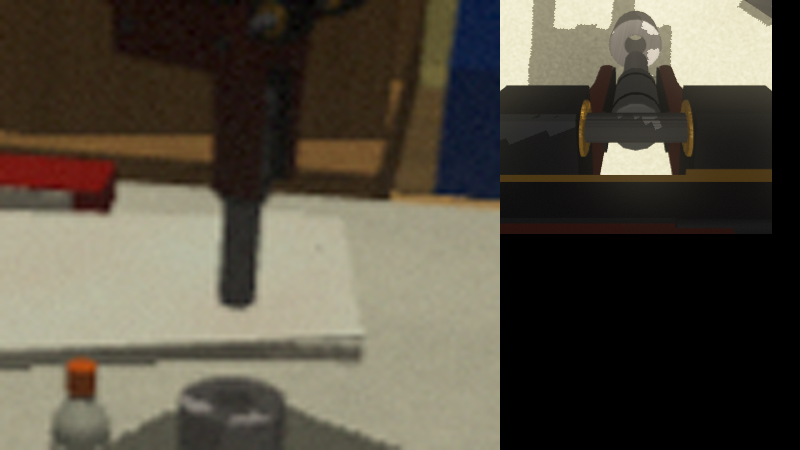

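The rod is held upright: the tip shows at about (237,305) in the side crop and the shank is about 7.3 px wide, or roughly 18.5 mm, so it is probably the thick rod. Moving above the small hole.

```bash

python3 -m inch '[[[0,18.1,-5.3,0,0,0],[0,18.1,-5.3,0,0,0],[0,18.1,-5.3,0,0,0],[0,18.1,-5.3,0,0,0],[0,18.1,-5.3,0,0,0],[2.8,18.1,-5.3,0,0,0],[2.8,18.1,-5.3,0,0,0],[2.8,18.1,-5.3,0,0,0],[2.8,18.1,-5.3,0,0,0]]]'
python3 - <<'E'
from h import *
s=env.sense(); print({k:np.round(s[k],4).tolist() for k in ["time_s","eef_pos","ft_force","width"]})
c=env.camera("wrist"); T=np.array(s["eef_pos"])
print("tip pred",proj(c,T-[0,0,.063]))
for p in [(.5281,-.0618,.08),(.5063,-.0312,.08),(.4842,-.0008,.08)]: print(proj(c,p))
cv2.imwrite("pics/w3.png",cv2.resize(c["img"][70:270,130:390,::-1],None,fx=3,fy=3,interpolation=cv2.INTER_CUBIC))
np.save("w3.npy",c["img"])
E
```

```text
time_s: 6.77
eef_pos: [0.5294, -0.0632, 0.1652]
ee_rot: [-2.83, 1.569, 3.052]
ft_force: [-0.2, -1.1, -1.4]
width: 0.291
{'time_s': 6.7667, 'eef_pos': [0.5294, -0.0632, 0.1652], 'ft_force': [-0.2119, -1.0691, -1.379], 'width': 0.2905}
tip pred [255.63694146 204.68373526]
[256.50370786 196.18168171]
[278.35252149 161.7323758 ]
[301.263778   124.84353099]
```

View pics/w3.png

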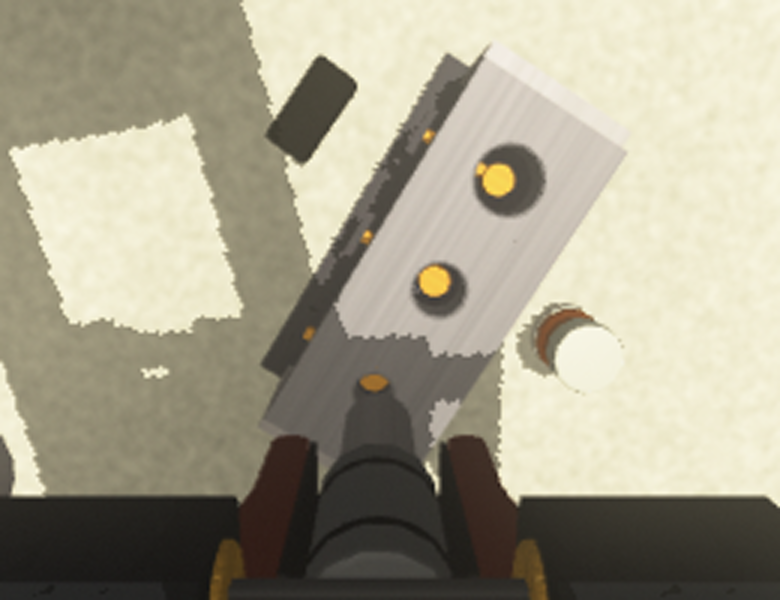

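The crop shows the middle hole at source (276.3,166.3), the large at (299.8,129.8), the small peeking out at about (254,197), and the rod tip in front of the small one. I'll overlay model circles to fix the tip offset and the thickness.

```bash
python3 - <<'E'
from h import *
s=env.sense(); T=np.array(s["eef_pos"]); c=env.camera("wrist")
L=atz(c,(299.8,129.8),.08);M=atz(c,(276.3,166.3),.08); d=(M-L); print("L",L,"M",M,"S",2*M-L,"spacing",np.linalg.norm(d))
u=d/np.linalg.norm(d); S=M+.038*u
img=c["img"][160:240,215:305,::-1]; f=8
big=cv2.resize(img,None,fx=f,fy=f,interpolation=cv2.INTER_CUBIC).astype(float)
big=(255*np.clip(big/150,0,1)**.6).astype(np.uint8)
def circ(C,r,col):
    t=np.linspace(0,2*np.pi,90); 
    p=np.array([(proj(c,C+r*np.array([np.cos(a),np.sin(a),0]))-[215,160]+.5)*f-.5 for a in t])
    cv2.polylines(big,[p.round().astype(np.int32)],True,col,1)
circ(S,.006,(0,255,0)); circ(M,.008,(0,255,0))
circ(T-[0,0,.061],.009,(0,0,255)); circ(T-[0,0,.061],.0075,(255,0,255)); circ(T-[0,0,.008],.013,(255,255,0))
cv2.imwrite("pics/w4.png",big[:600])
E
```

```text
L [ 0.48844731 -0.00375793  0.08      ] M [ 0.51025685 -0.03480867  0.08      ] S [ 0.53206639 -0.06585942  0.08      ] spacing 0.037944756726712416
```

View pics/w4.png

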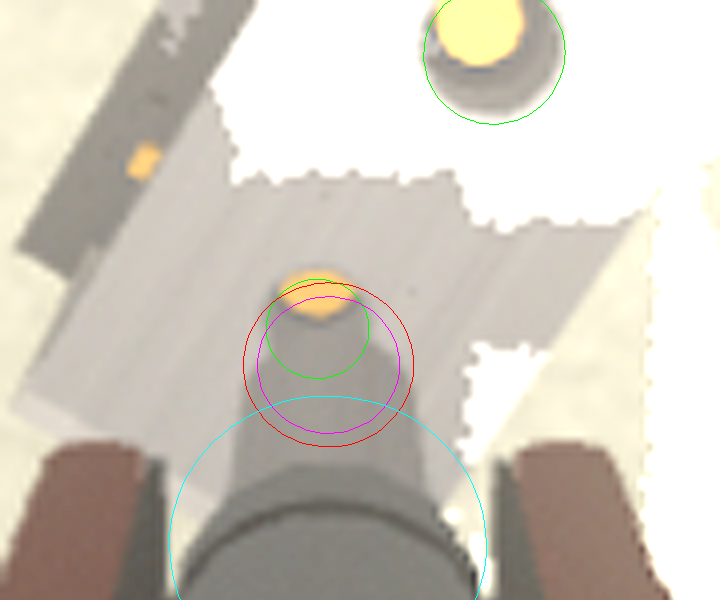

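The overlay shows the shank matching the 18 mm circle (red, about 175 px against 170), so this is the thick rod. The tip's centre is at about (328,413), 6 px (5 mm in tool +z) from nominal. The handle is offset by the same amount, so the rod is untilted. The small hole's centre is at about (317,320). The correction is y −1.4 mm, z −2.9 mm. Pressing on the small hole now.

```bash

python3 -m inch '[[[0,-0.14,-0.29,0,0,0],[1,-0.14,-0.29,0,0,0],[1.9,-0.14,-0.29,0,0,0],[2.0,-0.14,-0.29,0,0,0],[2.1,-0.14,-0.29,0,0,0],[2.2,-0.14,-0.29,0,0,0],[2.3,-0.14,-0.29,0,0,0],[2.3,-0.14,-0.29,0,0,0]]]'
python3 -m inch '[[[0,0,0,0,0,0],[0,0,0,0,0,0],[0,0,0,0,0,0]]]'
```

```text
time_s: 7.53
eef_pos: [0.5265, -0.0629, 0.1427]
ee_rot: [-2.546, 1.57, -2.947]
ft_force: [-2.1, 0.6, 1.9]
width: 0.291
time_s: 7.78
eef_pos: [0.5268, -0.0629, 0.1429]
ee_rot: [-0.314, 1.571, -0.715]
ft_force: [-0.7, -0.8, 2.0]
width: 0.293
```

```bash

python3 -m inch '[[[0.1,0,0,0,0,0],[0.15,0,0,0,0,0],[0.15,0,0,0,0,0],[0.15,0,0,0,0,0],[0.15,0,0,0,0,0]]]'
python3 -m inch '[[[0,0,0,0,0,0],[0,0,0,0,0,0]]]'
```

```text
time_s: 8.2
eef_pos: [0.5269, -0.0629, 0.1413]
ee_rot: [-0.245, 1.571, -0.646]
ft_force: [-2.3, 0.2, 5.0]
width: 0.293
time_s: 8.37
eef_pos: [0.5269, -0.063, 0.1413]
ee_rot: [-0.028, 1.571, -0.429]
ft_force: [-0.9, 0.2, 4.9]
width: 0.289
```

The small hole refused the rod: about 6 N of push with the plate sunk about 2.7 mm and no further travel. Lifting and going to the middle hole.

```bash

python3 -m inch '[[[-1.4,0,0,0,0,0],[-1.4,0,0,0,0,0],[-1.4,2.01,-3.22,0,0,0],[-1.4,2.01,-3.22,0,0,0],[-1.4,2.01,-3.22,0,0,0],[-1.4,2.01,-3.22,0,0,0],[-1.4,2.01,-3.22,0,0,0]]]'
cat > look.py <<'E'
import sys
from h import *
fn,holes=sys.argv[1],sys.argv[2]
s=env.sense(); T=np.array(s["eef_pos"]); R=Ro.from_euler("xyz",s["ee_rot"]).as_matrix(); ty,tz=R[:,1],R[:,2]
c=env.camera("wrist"); print(np.round(T,4),np.round(s["ft_force"],1))
L=np.array([.4873,-.0032,.08]); d=np.array([.02184,-.0311,0]); H=[L+2*d,L+d,L]
print("nominal hole px",[np.round(proj(c,h),1) for h in H]," nominal tip px",np.round(proj(c,T-[0,0,.0636]),1))
x0,y0=215,int(sys.argv[3]); f=8
big=cv2.resize(c["img"][y0:y0+75,x0:x0+95,::-1],None,fx=f,fy=f,interpolation=cv2.INTER_CUBIC).astype(float)
big=(255*np.clip(big/230,0,1)**.6).astype(np.uint8)
def circ(C,r,col):
    p=np.array([(proj(c,C+r*np.array([np.cos(a),np.sin(a),0]))-[x0,y0]+.5)*f-.5 for a in np.linspace(0,2*np.pi,120)])
    cv2.polylines(big,[p.round().astype(np.int32)],True,col,1)
for k,r in enumerate([.006,.008,.010]): circ(H[k],r,(0,255,0))
tip=T-[0,0,.0621]+.0051*tz
circ(tip,.009,(0,0,255))
cv2.imwrite("pics/"+fn,big)
E
python3 look.py w5.png x 130
```

```text
time_s: 8.95
eef_pos: [0.5058, -0.0323, 0.155]
ee_rot: [-0.075, 1.57, -0.475]
ft_force: [0.6, -1.2, -0.9]
width: 0.291
[ 0.5058 -0.0323  0.155 ] [ 0.6 -1.2 -0.9]
nominal hole px [array([233.3, 238.3]), array([255. , 204.8]), array([278.1, 169.2])]  nominal tip px [255.6 204.2]
```

View pics/w5.png

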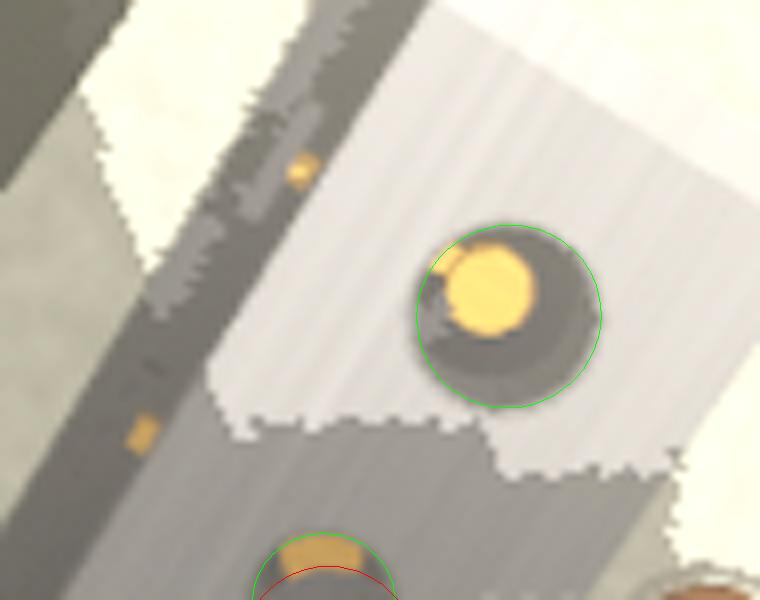

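Both green model circles sit right on the large hole (508,316) and the middle hole (323,600), so the hole model is good. Now a look at the tip itself, below.

```bash
python3 look.py w6.png x 185
```

```text
[ 0.5058 -0.0324  0.1551] [-0.2  0.1 -0.8]
nominal hole px [array([233.4, 238.3]), array([255.1, 204.8]), array([278.2, 169.2])]  nominal tip px [255.6 204.3]
```

View pics/w6.png

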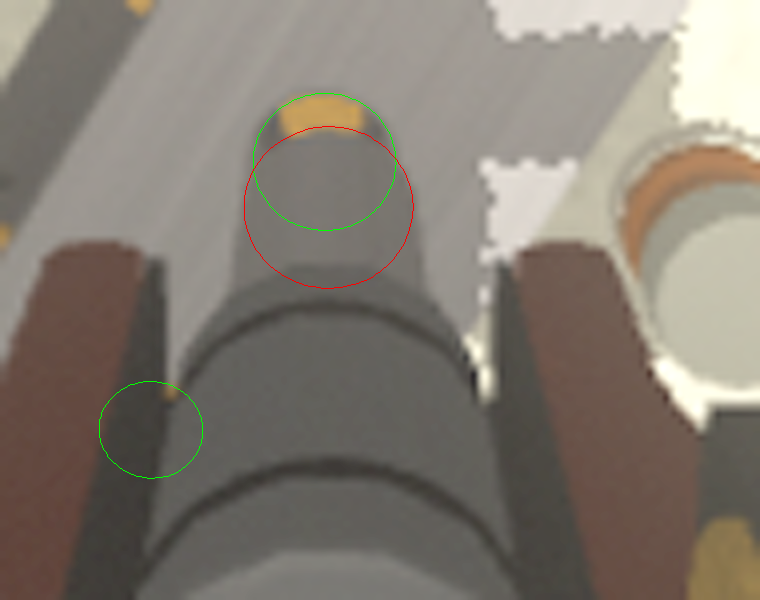

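The red tip model, offset 5.1 mm in tool z, matches the shank sides (237–422) and the end face (front at about 137). The tip is 1.3 mm long in tool z, so I'm correcting that and pressing on the middle hole.

```bash

python3 -m inch '[[[0,-0.05,-0.13,0,0,0],[0.9,-0.05,-0.13,0,0,0],[1.0,-0.05,-0.13,0,0,0],[1.1,-0.05,-0.13,0,0,0],[1.2,-0.05,-0.13,0,0,0],[1.3,-0.05,-0.13,0,0,0],[1.38,-0.05,-0.13,0,0,0],[1.38,-0.05,-0.13,0,0,0],[1.38,-0.05,-0.13,0,0,0]]]'
python3 -m inch '[[[0,0,0,0,0,0],[0,0,0,0,0,0],[0,0,0,0,0,0]]]'
```

```text
time_s: 9.8
eef_pos: [0.5033, -0.0319, 0.1415]
ee_rot: [-2.404, 1.57, -2.804]
ft_force: [-2.5, 1.0, 4.1]
width: 0.288
time_s: 10.05
eef_pos: [0.5035, -0.0318, 0.1415]
ee_rot: [-2.108, 1.571, -2.509]
ft_force: [-3.0, -0.4, 4.5]
width: 0.29
```

The middle hole refused it too, at about 5.5 N. On to the large hole, with a re-check on the way.

```bash

python3 -m inch '[[[-1.2,0,0,0,0,0],[-1.2,0,0,0,0,0],[-1.2,2.0,-3.13,0,0,0],[-1.2,2.0,-3.13,0,0,0],[-1.2,2.0,-3.13,0,0,0],[-1.2,2.0,-3.13,0,0,0],[-1.2,2.0,-3.13,0,0,0],[-1.2,2.0,-3.13,0,0,0],[-1.2,2.0,-3.13,0,0,0]]]'
python3 look.py w7.png x 185
```

```text
time_s: 10.8
eef_pos: [0.4832, -0.0017, 0.1533]
ee_rot: [-0.019, 1.57, -0.42]
ft_force: [0.3, 0.2, -1.4]
width: 0.291
[ 0.4832 -0.0017  0.1533] [ 0.3  0.2 -1.4]
nominal hole px [array([213.4, 271.2]), array([234. , 239.6]), array([255.8, 206. ])]  nominal tip px [255.6 204.3]
```

View pics/w7.png

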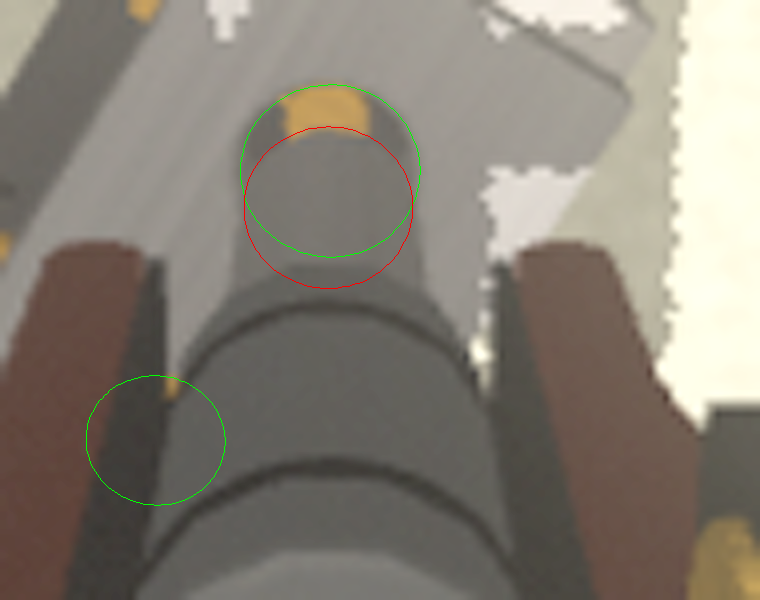

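The green circle again sits on the large hole, and the tip is within about 0.8 mm of its axis. Correcting z −0.7 mm and probing.

```bash

python3 -m inch '[[[0,0.02,-0.07,0,0,0],[0.7,0.02,-0.07,0,0,0],[0.8,0.02,-0.07,0,0,0],[0.9,0.02,-0.07,0,0,0],[1.0,0.02,-0.07,0,0,0],[1.1,0.02,-0.07,0,0,0],[1.2,0.02,-0.07,0,0,0],[1.3,0.02,-0.07,0,0,0],[1.3,0.02,-0.07,0,0,0]]]'
python3 -m inch '[[[0,0,0,0,0,0],[0,0,0,0,0,0]]]'
```

```text
time_s: 11.6
eef_pos: [0.4821, -0.0008, 0.1403]
ee_rot: [-1.021, 1.57, -1.422]
ft_force: [-0.6, -0.2, -1.6]
width: 0.289
time_s: 11.77
eef_pos: [0.4821, -0.0008, 0.1404]
ee_rot: [-0.724, 1.571, -1.125]
ft_force: [0.5, -0.1, -1.2]
width: 0.286
```

No resistance at 3 mm below the face, so it is entering. Continuing in stages.

```bash

python3 -m inch '[[[0.15,0,0,0,0,0],[0.3,0,0,0,0,0],[0.45,0,0,0,0,0],[0.6,0,0,0,0,0],[0.75,0,0,0,0,0],[0.9,0,0,0,0,0],[1.05,0,0,0,0,0],[1.2,0,0,0,0,0],[1.2,0,0,0,0,0]]]'
python3 -m inch '[[[0.15,0,0,0,0,0],[0.3,0,0,0,0,0],[0.45,0,0,0,0,0],[0.6,0,0,0,0,0],[0.75,0,0,0,0,0],[0.9,0,0,0,0,0],[1.05,0,0,0,0,0],[1.2,0,0,0,0,0],[1.35,0,0,0,0,0],[1.5,0,0,0,0,0],[1.5,0,0,0,0,0]]]'
```

```text
time_s: 12.52
eef_pos: [0.4821, -0.0009, 0.1281]
ee_rot: [-1.166, 1.57, -1.567]
ft_force: [0.5, -1.9, -2.0]
width: 0.289
time_s: 13.43
eef_pos: [0.4822, -0.0009, 0.1132]
ee_rot: [-0.439, 1.57, -0.84]
ft_force: [0.2, -3.6, 1.6]
width: 0.286
```

At 30 mm deep the follower is yielding, with a slight side load in −y. I'll ease 0.5 mm that way and go on.

```bash

python3 -m inch '[[[0,-0.05,0.02,0,0,0],[0.15,-0.05,0.02,0,0,0],[0.3,-0.05,0.02,0,0,0],[0.45,-0.05,0.02,0,0,0],[0.6,-0.05,0.02,0,0,0],[0.75,-0.05,0.02,0,0,0],[0.9,-0.05,0.02,0,0,0],[1.05,-0.05,0.02,0,0,0],[1.2,-0.05,0.02,0,0,0],[1.2,-0.05,0.02,0,0,0]]]'
python3 -m inch '[[[0.15,0,0,0,0,0],[0.3,0,0,0,0,0],[0.45,0,0,0,0,0],[0.6,0,0,0,0,0],[0.75,0,0,0,0,0],[0.9,0,0,0,0,0],[1.05,0,0,0,0,0],[1.15,0,0,0,0,0],[1.2,0,0,0,0,0],[1.2,0,0,0,0,0]]]'
```

```text
time_s: 14.27
eef_pos: [0.4821, -0.0012, 0.1011]
ee_rot: [1.191, 1.571, 0.79]
ft_force: [2.2, 0.1, 0.9]
width: 0.29
time_s: 15.1
eef_pos: [0.4821, -0.0013, 0.0892]
ee_rot: [-0.535, 1.571, -0.936]
ft_force: [2.6, 0.1, 1.5]
width: 0.288
```

```bash

python3 -m inch '[[[0.05,0,0,0,0,0],[0.1,0,0,0,0,0],[0.15,0,0,0,0,0],[0.2,0,0,0,0,0],[0.2,0,0,0,0,0]]]'
python3 -m inch '[[[0.05,0,0,0,0,0],[0.1,0,0,0,0,0],[0.15,0,0,0,0,0],[0.15,0,0,0,0,0]]]'
```

```text
time_s: 15.52
eef_pos: [0.4821, -0.0013, 0.0875]
ee_rot: [-0.234, 1.57, -0.635]
ft_force: [1.3, -0.4, 4.8]
width: 0.291
time_s: 15.85
eef_pos: [0.4821, -0.0013, 0.0862]
ee_rot: [-0.231, 1.57, -0.631]
ft_force: [1.4, -0.1, 7.2]
width: 0.292
```

The force climbs at the plate's spring rate, so the handle is down on the plate. Easing back 2.5 mm, releasing and lifting clear.

```bash

python3 -m inch '[[[-0.1,0,0,0,0,0],[-0.25,0,0,0,0,0],[-0.25,0,0,0,0,0],[-0.25,0,0,0,0,0]]]'
python3 -m inch '[[[0,0,0,0,0,0],[0,0,0,0,0,0],[0,0,0,0,0,0],[0,0,0,0,0,0],[0,0,0,0,0,0],[0,0,0,0,0,0],[0,0,0,0,0,0],[0,0,0,0,0,0],[0,0,0,0,0,0],[0,0,0,0,0,0]]]' -1
python3 -m inch '[[[-2,0,0,0,0,0],[-5,0,0,0,0,0],[-9,0,0,0,0,0],[-13,0,0,0,0,0],[-13,0,-6,0,0,0],[-13,0,-10,0,0,0],[-13,0,-10,0,0,0],[-13,0,-10,0,0,0],[-13,0,-10,0,0,0]]]'
python3 - <<'E'
from h import *
w=env.camera("wrist")["img"][:,:,::-1]; t=env.camera("top"); sd=env.camera("side")["img"][:,:,::-1]
a=cv2.resize(sd[100:310,140:350],(400,400)); b=cv2.resize(t["img"][180:280,130:430,::-1],(800,200),interpolation=cv2.INTER_AREA) 
out=np.zeros((600,800,3),np.uint8); out[:300,:400]=cv2.resize(w,(400,300)); out[:400,400:]=a; out[400:]=b; cv2.imwrite("pics/f.png",out)
E
```

```text
time_s: 16.18
eef_pos: [0.4821, -0.0013, 0.0883]
ee_rot: [-0.47, 1.571, -0.871]
ft_force: [2.4, 0.2, 1.5]
width: 0.29
time_s: 17.02
eef_pos: [0.482, -0.0013, 0.0884]
ee_rot: [-1.536, 1.571, -1.937]
ft_force: [0.3, 0.5, 0.4]
width: 0.989
time_s: 17.77
eef_pos: [0.3897, 0.0379, 0.2187]
ee_rot: [0.144, 1.569, -0.256]
ft_force: [0.1, -0.6, -0.2]
width: 0.998
```

View pics/f.png

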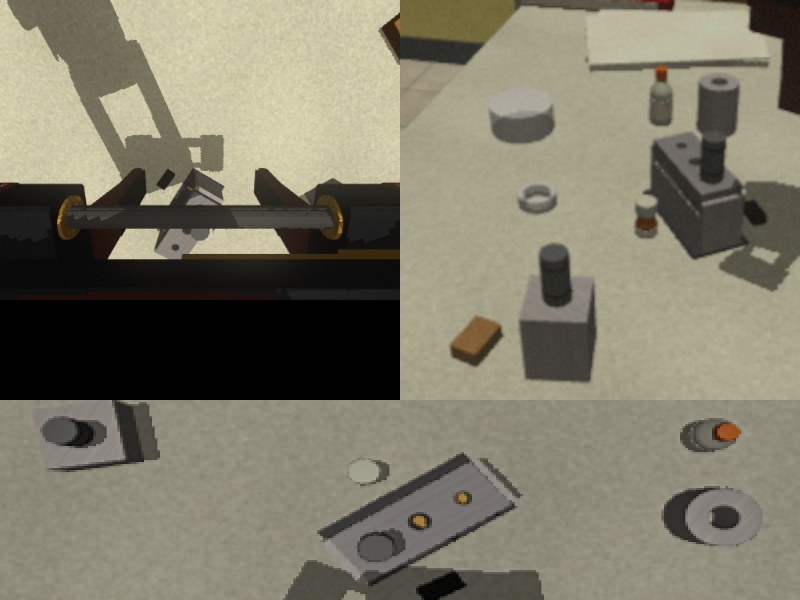

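The final views show the rod upright with its handle on the plate at the large hole: side crop (712,158), top crop (377,546). The other rod is still in the square stand, the bystanders are in place and the gripper is clear. Handing in.

```bash
python3 -c "
from station import env
env.finish_job()"
```

```text
the job is handed in; nothing more can be done
```

The rod from the round stand is the thick one: it fits the largest hole (20 mm) and now sits there, handle down on the plate and let go. I handed the job in at about 18 s; no verdict is reported.

- **Small hole:** pressed with about 6 N and refused.
- **Middle hole:** pressed with about 5.5 N and refused.
- **Large hole:** the tip went in with no resistance. I pushed it down against the follower until the force rose at the plate's spring rate, at about 8 N, well under the 30 N limit.

**Last checks:** the final pictures show the rod upright in the large hole and the other rod still in the square stand. The loose items look unmoved and the gripper is clear. I judged these by eye and did not measure the final handle gap or the tilt.

**What disagreed:**
- **Hole positions:** an early distant wrist-camera estimate differed from the top camera's by 2–3 mm and from a later close view by about 5 mm. I aligned each press by comparing tip and hole in the same close-up picture instead.
- **Side load:** about 3.6 N built up sideways partway into the large hole. I eased it off by shifting 0.5 mm.

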